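Move the filter viewer's latched slide on to its next filter

ROBOT

A 6-joint arm with a two-finger parallel gripper is mounted at the origin on the work surface; the furniture and walls round the work are solid. World frame = base frame: x ahead of the robot, y to its left, z up, the work surface at z = 0. Lengths are in mm, angles in rad, forces in N, time in s.
With the tool pointing down it reaches from about 275 to 750 mm from the base axis. Payload 10.2 kg.
Tool frame: the origin (TCP) lies midway between the tips of the shut fingers; the grasp point (between the pads) lies 19 mm behind it; z points along the fingers, y is the direction in which the jaws open and shut (so a half turn about z gives the same grasp; the last joint's range is limited). The gripper opens to 85 mm and grips with 20 to 120 N. Pads are 22 mm wide; open, the fingers measure 114 mm over their backs; the gripper's body (76 mm by 85 mm) begins 54 mm behind the grasp point. The pads swing forward as they close: fully open they stand 13 mm farther back than shut.
Start: joints at [0.882, 0.313, 1.498, -0, 1.331, -0.223], TCP at [235.81, 469.068, 231.294] pointing down, gripper open.
Joint ranges: [-2.94, 2.94], [-0.97, 2.17], [0.19, 2.56], [-1.23, 4.37], [0.02, 3.11], [-2.88, 2.88]. Speed limits (rad/s): [2.39, 2.39, 3.01, 3.14, 3.14, 3.14].

INTERFACE

Orientations are given as a unit quaternion [w, x, y, z].
In Python, from rig import ctrl gives the robot as it stands.
- The arm moves only by the tool carry_out, never from a script. Its argument "plan" is a list of rows, each a list of 3 entries, a list of its own where there are three numbers: the finger opening in mm, from 0 to 85.4, then the shift along the tool's x, y, z in mm, then the turn, a rotation vector about the tool's x, y, z in units of 6 degrees (1.0 is 6 degrees). In form: [[grip, [x, y, z], [ax, ay, az]], ...]. A call has 1 to 20 rows; each row shifts and turns the commanded pose from where the row before left it, along the tool's axes as they then stand; what a row does not reach is not made up. A row lasts 1/12 s, in which the tool goes at most 41.7 mm and 7.16 degrees, less where a joint would pass 70% of its speed; a pose out of reach is approached as far as the arm can. A call with a gripper value outside its range is refused whole. The fingers move at their own pace and stop on an object; "grip_force" is the grip in N (left out, the last holds). Time passes only in rows, so rows that do not move let the fingers close. It gives the time, the measured TCP pose, the force and the opening at its end, in the units of the state.
- ctrl.sense(): the state, without advancing time (a new reading comes with each control period).
- ctrl.capture(name): name is "scene" or "top" or "wrist"; returns a dict with "color" (480x640x3 uint8, blue, green, red), "range_z" (480x640 float32, mm along the optical axis (not along the pixel's ray), 0 where there is no reading), "fx", "fy", "cx", "cy" (pixels), "cam_to_world" (4x4, takes a point from camera to world coordinates); the wrist camera has in their place "tool_from_camera" (4x4, takes a point from camera to tool coordinates, whose origin is the TCP and whose axes are the flange's). Camera axes: x right, y up, looking along -z (the intrinsics and any distortion apply to the point x, -y, -z); pixel columns grow to the right and rows downward; lengths in mm; the calibration is good to about 2 mm. The wrist camera is an equidistant fisheye: a pixel r from the principal point sees the ray r / f radians off the axis. A picture is of the moment at which its call begins: read the wrist's pose just before it.
- ctrl.finish_job(): hands the job in, once; it reports no verdict.
The state is a dict: "time_s": time; "joints": joint angles; "dq": joint speeds; "tau": joint torques, N m; "eef_pos": TCP position; "ee_rot": TCP orientation; "force": force on the tool from outside, world axes, zero at the start; "wrist_torque": the same for the moment, N m; "grip_width": opening from 0.0 (shut) to 1.0 (fully open).
Only numpy, scipy, OpenCV 4.12 (cv2) and the standard library are available. Lean on these libraries where they do the work, as an engineer would, in place of code of your own. Each camera call takes 0.05 s, during which the arm holds its last target.

TASK

Change the filter viewer from the clear filter to the amber one. First turn the yellow lock hub until its slot lines up with the steel rib of the slide; then press the red latch tab down and push the slide on to the next notch only, not past it, and let the tab come fully back up so that the slide is latched there. Leave the jar and the glasses case where they are.

Things in the scene. Friction and masses are not known exactly. Their poses are not given: they have to be found in the camera images.
- viewer: Grey filter viewer, 150 (x) x 270 (y) mm, fixed to the bench at some yaw. Origin: centre of its underside, on the bench. +x points to its far half, a flat cover (x = 1 to 73 mm, top 44 mm above the bench) with a round 34 mm window; +y is the way to push the slide. Slide and lock hub lie on the line x = -35 mm. Steel notch bar at the near edge: x = -74 to -60 mm, top 40 mm.
- slide (a joint): Travel of the slide along the viewer's +y, in m: 0 = first notch (clear filter in the window; starts here), 0.040 = next notch (amber), 0.080 = third (blue). 1.5 mm play either way when latched, about 1.5 N friction. Its grip, 44 x 80 mm, is centred at viewer x = -35 mm, y = -75 mm + travel: a red tab between two black finger stops. A hub that is not lined up blocks it.
- latch_tab (a joint): How far the red tab is pressed down, in m: 0 = up, 0.008 = fully down; spring 3 N (up) to 5.4 N (down). Up in a notch, its tooth locks the slide; pressed over 5 mm it frees it. With the slide over 10 mm out of a notch the tab may be let go: it stays about 5 mm down, riding under the notch bar, and springs up by itself in the next notch, where it stops the slide.
- tab_top (a point): Middle of the top face of the red latch tab (36 x 53 mm, flat), 48 mm above the bench when up; moves with the slide and the tab. A white line on the tab meets one of three white marks on the cover edge in each notch.
- lock_hub (a joint): Angle of the yellow lock hub about the vertical in rad, counter-clockwise from above, relative to the viewer: at 0 its slot lies along the viewer's y and the rib can enter. Turns from -0.7 to 1.6 without a click, starts well off on the positive side, is stiff (0.2 N m), stays where it is left. Set it within 0.1 rad of 0; beyond about 0.15 the rib does not fit.
- hub_top (a point): Middle of the hub's top, on its axis, 70 mm above the bench, at viewer x = -35 mm, y = 70 mm. Two yellow upright cheeks, 9 mm thick, 34 mm long, parallel to the 14 mm slot between them: 32 mm across their flat outer faces, which stand 34 to 70 mm above the bench. At angle 0 the cheeks run along the viewer's y and the outer faces look to its -x and +x.
- jar_paste: Loose jar of white paste, 62 mm across, 62 mm high, standing on the bench at the near side of the viewer. Origin: centre of its underside. Must not be moved.
- glasses_case: Loose black glasses case, 60 x 162 x 42 mm, lying on the bench at the near side of the viewer. Origin: centre of its underside. Must not be moved.
- front_stop (a point): Middle of the inner (-y) face of the front finger stop, 57 mm above the bench, 28 mm ahead (+y) of the middle of the grip: the face to push. Each stop is 40 mm wide (x), 12 mm thick (y), top 66 mm above the bench; the gap between the two is 56 mm and the tab fills it. Moves with the slide.
- rib_nose (a point): Tip of the steel rib that runs from the front stop in +y, 118.5 mm ahead of the middle of the grip. The rib is 8 mm wide, from 38 to 48 mm above the bench; the point is at 43 mm. It must enter the hub's slot. Moves with the slide.

How it is judged:
By the outcome, as a careful person would: the job done as asked, in the order asked, and still so for the second after the job is handed in, with the robot touching nothing.
It also fails if it takes over 48 s, if anything falls off the work surface, if the arm or the gripper's body presses on something with over 40 N, if the wrist force passes 120 N, or if a joint passes its speed limit or range.

## Working session

There is one attempt and no reset: what is moved stays moved. The work goes in short steps, Python scripts to look and compute and a tool call to move; the robot and the scene stay as the last step left them, time stands still between calls to the robot, and variables do not carry over. Pictures are saved under pics/ and viewed, and the job is handed in when it is done.

Besides the shell and the picture viewer there is one more tool, called after "Call:" as a command line: name --argument value ..., lists and objects as JSON in quotes. carry_out: Moves the arm, as the interface text tells. Its arguments: {"type":"object","properties":{"plan":{"type":"array"},"grip_force":{"type":"number"}},"required":["plan"]}

```bash
ls; mkdir -p pics
cat > h.py <<'E'
import numpy as np, cv2
from rig import ctrl
def cap(n, tag):
    s=ctrl.sense(); d=ctrl.capture(n); cv2.imwrite(f'pics/{tag}.png', d['color']); 
    np.savez(f'pics/{tag}.npz', **{k:v for k,v in d.items()}, pos=s['eef_pos'], rot=s['ee_rot']); return d,s
E
python3 - <<'E'
from h import *
s=ctrl.sense(); print({k:np.round(v,3) for k,v in s.items()})
for n in ('scene','top'):
    d,s=cap(n,n+'0'); print(n,d['fx'],d['fy'],d['cx'],d['cy'],np.round(d['cam_to_world'],3).tolist(),(d['range_z']>0).mean())
E
```

```text
pics
{'time_s': np.float64(0.0), 'joints': array([ 0.882,  0.313,  1.498, -0.   ,  1.331, -0.223]), 'dq': array([ 0.002,  0.   ,  0.001,  0.001,  0.   , -0.001]), 'tau': array([ 0.0000e+00, -4.1226e+01, -2.5974e+01, -0.0000e+00,  4.0000e-03,
       -0.0000e+00]), 'eef_pos': array([235.629, 468.869, 230.728]), 'ee_rot': array([-0.   ,  0.231,  0.973, -0.001]), 'force': array([ 0.257,  0.166, -0.078]), 'wrist_torque': array([-0.005, -0.058, -0.014]), 'grip_width': np.float64(1.001)}
scene 459.0176648108634 459.0176648108634 311.8226788448477 234.18001084325644 [[0.327, 0.729, -0.601, -31.44], [-0.945, 0.261, -0.198, -144.731], [0.013, 0.633, 0.774, 724.627], [0.0, 0.0, 0.0, 1.0]] 0.9960546875
top 490.6382809531121 490.6382809531121 318.1852924881215 234.42358239843256 [[0.013, 0.998, -0.058, 415.807], [-1.0, 0.012, -0.011, -13.92], [-0.01, 0.058, 0.998, 928.269], [0.0, 0.0, 0.0, 1.0]] 0.9959147135416667
```

View pics/scene0.png

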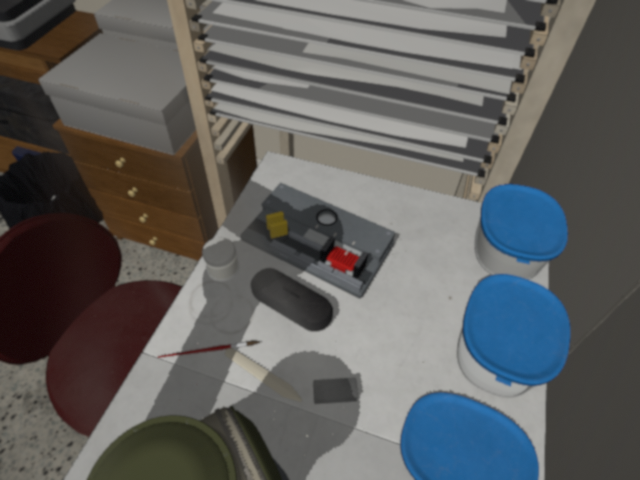

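View pics/top0.png

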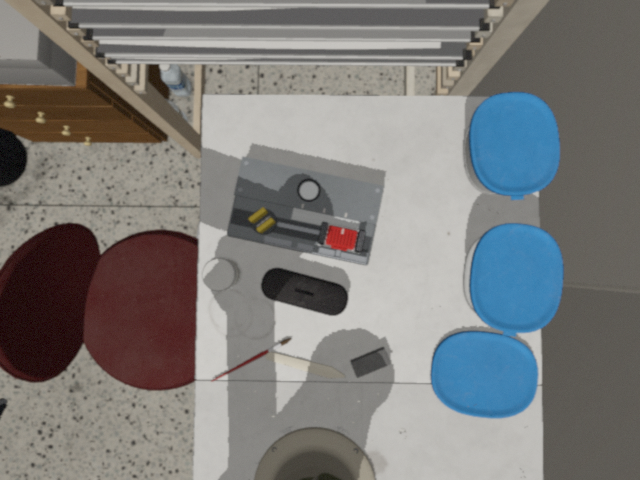

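```bash
cat >> h.py <<'E'
def load(tag): return dict(np.load(f'pics/{tag}.npz'))
def ray(d,u,v):
    c=np.array([(u-d['cx'])/d['fx'],-(v-d['cy'])/d['fy'],-1.0]); return c
def px2w_z(d,u,v,z):
    T=d['cam_to_world']; r=T[:3,:3]@ray(d,u,v); o=T[:3,3]; return o+r*(z-o[2])/r[2]
def px2w_d(d,u,v):
    T=d['cam_to_world']; k=d['range_z'][int(round(v)),int(round(u))]; return T[:3,3]+T[:3,:3]@(ray(d,u,v)*k)
def proj(d,p):
    T=d['cam_to_world']; c=T[:3,:3].T@(np.asarray(p,float)-T[:3,3]); return d['cx']+d['fx']*c[0]/-c[2], d['cy']-d['fy']*c[1]/-c[2]
def crop(tag,x0,y0,x1,y1,k,out):
    im=cv2.imread(f'pics/{tag}.png')[y0:y1,x0:x1]; cv2.imwrite(f'pics/{out}.png',cv2.resize(im,None,fx=k,fy=k,interpolation=cv2.INTER_CUBIC))
E
python3 - <<'E'
from h import *
crop('top0',190,140,400,330,3.8,'top0c')
crop('scene0',190,170,410,340,3.6,'scene0c')
d=load('top0')
for p in [(305,210),(308,190),(219,273),(305,292),(340,237),(245,160),(310,460),(203,340),(203,97),(62,330)]: print(p,px2w_d(d,*p).round(0))
print(proj(d,[236,469,230]))
E
```

```text
(305, 210) [512.  21.  29.]
(308, 190) [550.  16.  29.]
(219, 273) [396. 170.  60.]
(305, 292) [363.  18.  43.]
(340, 237) [462. -44.  51.]
(245, 160) [602. 131.  42.]
(310, 460) [71.  5. 48.]
(203, 340) [268. 210.   0.]
(203, 97) [733. 222.  -1.]
(62, 330) [ 250.  600. -234.]
(np.float64(-20.82794095157584), np.float64(386.206662439395))
```

View pics/top0c.png

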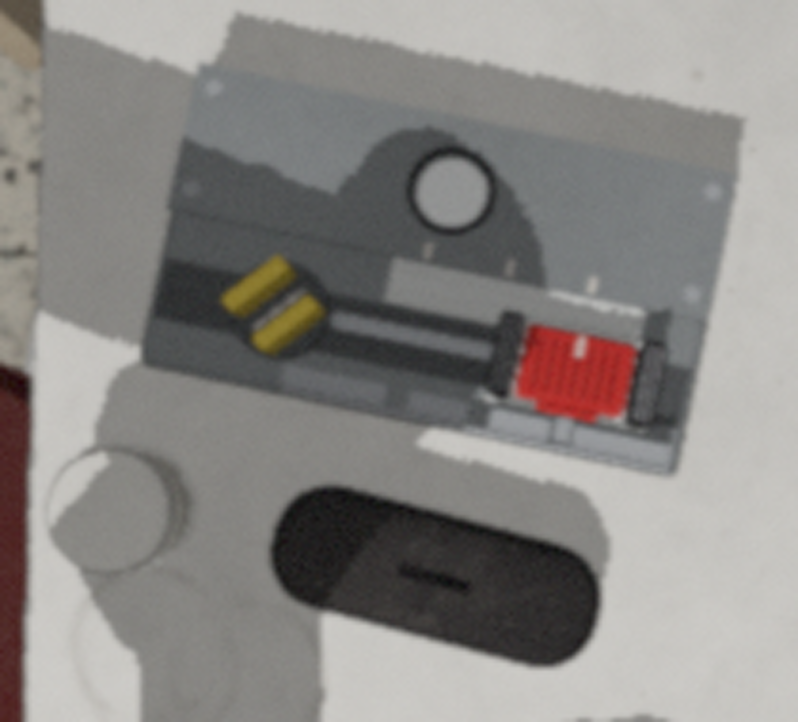

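View pics/scene0c.png

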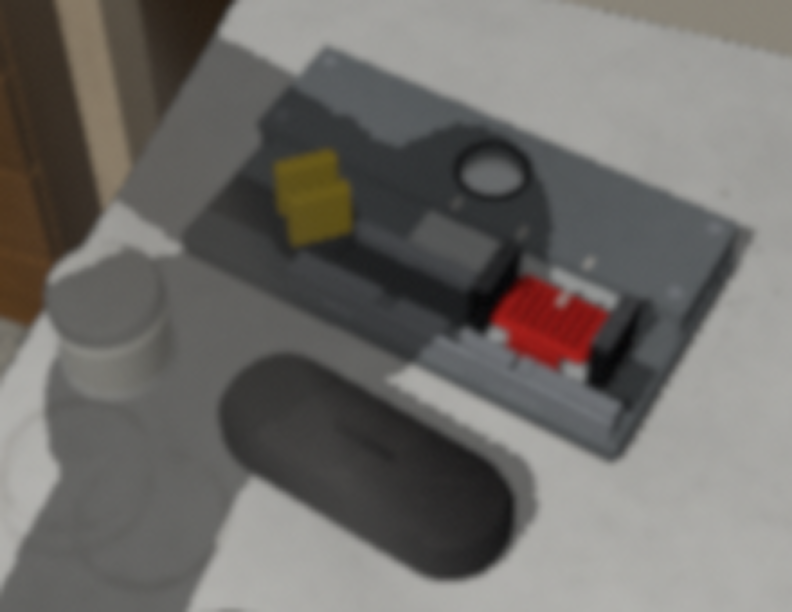

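```bash
cat > fit.py <<'E'
from h import *
def cloud(tag):
    d=load(tag); R=d['range_z']; v,u=np.mgrid[0:480,0:640]
    c=np.stack([(u-d['cx'])/d['fx']*R,-(v-d['cy'])/d['fy']*R,-R],-1); T=d['cam_to_world']
    return c@T[:3,:3].T+T[:3,3], d
if __name__=='__main__':
  for tag in ('top0','scene0'):
    P,d=cloud(tag); col=d['color'].astype(int); x,y,z=P[...,0],P[...,1],P[...,2]
    roi=(x>300)&(x<640)&(y>-160)&(y<240)
    t=roi&(abs(z)<6); print(tag,'table',np.median(z[t]))
    m=roi&(x>400)&(z>40)&(z<47)&((col.max(2)-col.min(2))<60)
    n,l,st,_=cv2.connectedComponentsWithStats(m.astype('uint8')); k=1+np.argmax(st[1:,4]); m=l==k
    r=cv2.minAreaRect(np.stack([x[m],y[m]],-1).astype('float32')); print('cover',r,np.median(z[m]), cv2.boxPoints(r).round(1).tolist())
    b,g,rr=col[...,0],col[...,1],col[...,2]
    ye=roi&(rr>80)&(g>60)&(b<50); print('yellow',ye.sum(),P[ye].mean(0).round(1),np.percentile(z[ye],[5,50,95]).round(1))
    ye2=ye&(z>64)
    q=P[ye2]; print(' top',ye2.sum(),q.mean(0).round(1))
    re=roi&(rr>130)&(g<60)&(b<60); print('red',re.sum(),P[re].mean(0).round(1),np.median(z[re])); r=cv2.minAreaRect(P[re][:,:2].astype('float32'));print(r)
    rj=roi&(x<440)&(y>120)&(z>52); print('jar',rj.sum(),P[rj].mean(0).round(1),cv2.minEnclosingCircle(P[rj][:,:2].astype('float32')))
    cs=roi&(x<430)&(y<110)&(z>10)&(col.max(2)<90); print('case',P[cs].mean(0).round(1),cv2.minAreaRect(P[cs][:,:2].astype('float32')),z[cs].max())
E
python3 fit.py
```

```text
top0 table -0.07848770438317842
cover ((547.7058715820312, 13.849693298339844), (264.2825622558594, 72.5604019165039), 78.77159118652344) 43.84061535855005 [[486.3999938964844, -108.69999694824219], [557.5999755859375, -122.80000305175781], [609.0, 136.39999389648438], [537.9000244140625, 150.5]]
yellow 260 [486.1  91.  111. ] [ 46.6  68.9 928.3]
 top 194 [484.8  88.7 131.4]
red 502 [460.  -45.4  55. ] 47.986039210883064
((445.1142883300781, -42.725181579589844), (51.589805603027344, 67.96511840820312), 79.7069091796875)
jar 901 [393.6 169.9  61.1] ((393.59173583984375, 170.9555206298828), 30.066184997558594)
case [369.2  17.3 111. ] ((378.5426940917969, 17.295570373535156), (159.1903839111328, 86.86395263671875), 76.73673248291016) 928.2694912273903
scene0 table -0.13179150216240032
cover ((546.6995239257812, 16.890701293945312), (265.20855712890625, 75.32572937011719), 78.65023803710938) 43.88930797763237 [[483.70001220703125, -105.69999694824219], [557.5, -120.5], [609.7000122070312, 139.5], [535.9000244140625, 154.3000030517578]]
yellow 386 [485.2  96.2  60.5] [42.3 62.4 70.7]
 top 176 [487.4  98.   68.7]
red 202 [449.6 -42.1  47.3] 47.42106731883155
((457.64337158203125, -43.249839782714844), (48.65058517456055, 37.77280807495117), 75.50448608398438)
jar 740 [388.8 171.1  60.9] ((391.52978515625, 173.52493286132812), 30.45175552368164)
case [355.7  14.   36.3] ((364.46868896484375, -3.5642471313476562), (100.53793334960938, 205.80224609375), 9.165481567382812) 44.06946101447454
```

```bash
cat > ov.py <<'E'
from h import *
import sys
def vw(p,o,yaw):
    c,s=np.cos(yaw),np.sin(yaw); p=np.asarray(p,float); return np.stack([o[0]+c*p[...,0]-s*p[...,1],o[1]+s*p[...,0]+c*p[...,1],p[...,2]],-1)
def shapes(hub,tr=0):
    c,s=np.cos(hub),np.sin(hub); L=[]
    for sg in(-1,1):
        q=np.array([[sg*7,-17],[sg*16,-17],[sg*16,17],[sg*7,17]])
        q=np.stack([-35+c*q[:,0]-s*q[:,1],70+s*q[:,0]+c*q[:,1],70+0*q[:,0]],-1); L.append(q)
    def rect(x0,x1,y0,y1,z): return np.array([[x0,y0,z],[x1,y0,z],[x1,y1,z],[x0,y1,z]])
    L+= [rect(1,73,-135,135,44),rect(-74,-60,-135,135,40),rect(-53,-17,-101.5+tr,-48.5+tr,48),rect(-55,-15,-47+tr,-35+tr,66),rect(-39,-31,-35+tr,43.5+tr,48)]
    return L
def overlay(tag,o,yaw,hub,box,k,out,tr=0):
    d=load(tag); x0,y0,x1,y1=box; im=cv2.resize(d['color'][y0:y1,x0:x1],None,fx=k,fy=k,interpolation=cv2.INTER_CUBIC)
    for q in shapes(hub,tr):
        w=vw(q,o,yaw); p=np.array([proj(d,a) for a in w]); p=((p+.5-[x0,y0])*k).astype(int); cv2.polylines(im,[p.reshape(-1,1,2)],True,(0,255,0),1)
    cv2.imwrite(f'pics/{out}.png',im)
E
python3 - <<'E'
from ov import *
o=(511.2,21.7);yaw=np.radians(-11.25)
overlay('top0',o,yaw,.75,(220,140,400,280),4.4,'ovt')
overlay('scene0',o,yaw,.75,(230,170,410,300),4.4,'ovs')
from fit import cloud
for tag in('top0','scene0'):
    P,d=cloud(tag);col=d['color'].astype(int);b,g,r=col[...,0],col[...,1],col[...,2];z=P[...,2]
    m=(r>60)&(g>45)&(b<45)&(r-b>35)&(z>66)&(z<74)&(P[...,0]>440)&(P[...,0]<540)&(P[...,1]>60)&(P[...,1]<140)
    q=P[m][:,:2].astype('float32');print(tag,len(q),cv2.minAreaRect(q),P[m].mean(0))
E
```

```text
top0 64 ((490.0431213378906, 96.40216064453125), (31.538719177246094, 32.646759033203125), 39.487709045410156) [488.87277556  94.71958386  69.36233331]
scene0 157 ((488.6031494140625, 98.47413635253906), (34.66156768798828, 33.78964614868164), 39.085628509521484) [487.71441938  98.07967454  69.1043986 ]
```

View pics/ovt.png

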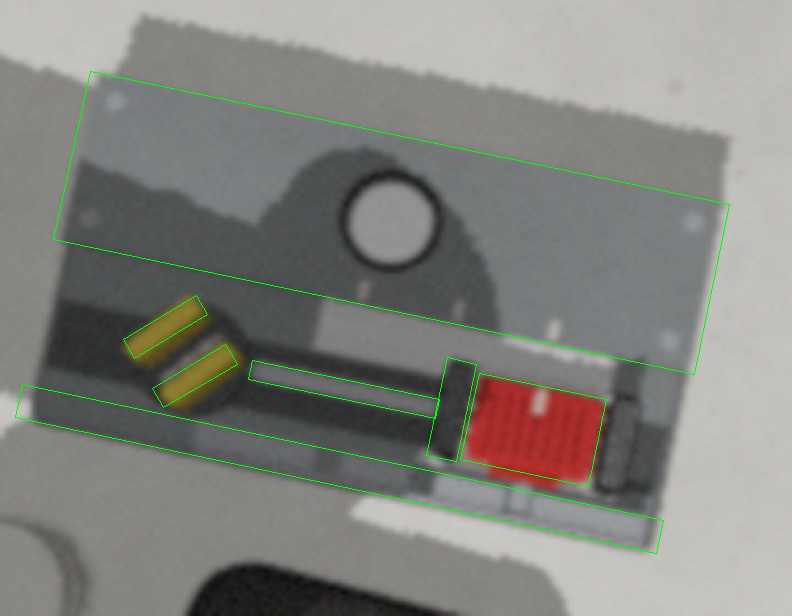

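View pics/ovs.png

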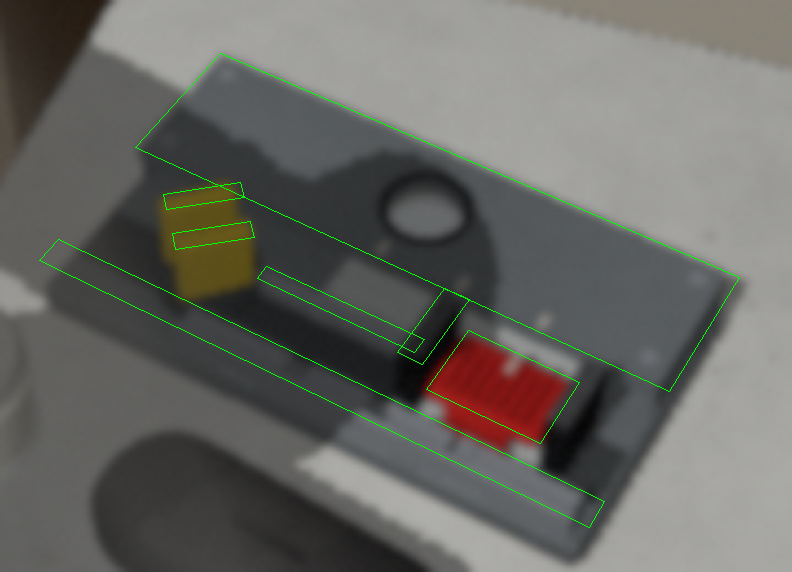

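Call:
carry_out --plan '[[56, [-14, -8, 2], [0, 0, 0]], [56, [-28, -15.5, 5], [0, 0, 0]], [56, [-28, -15.5, 5], [0, 0, 0]], [56, [-28, -15.5, 5], [0, 0, 0]], [56, [-28, -15.5, 5], [0, 0, 0]], [56, [-28, -15.5, 5], [0, 0, 0]], [56, [-28, -15.5, 5], [0, 0, 0]], [56, [-28, -15.5, 5], [0, 0, 1]], [56, [-28, -15.5, 5], [0, 0, 0]], [56, [-28, -15.5, 5], [0, 0, 0]], [56, [-28, -15.5, 5], [0, 0, 0]], [56, [-28, -15.5, 5], [0, 0, 0]], [56, [-28, -15.5, 5], [0, 0, 0]], [56, [-28, -15.5, 5], [0, 0, 0]], [56, [0, 0, 0], [0, 0, 1]], [56, [0, 0, 0], [0, 0, 1]], [56, [0, 0, 0], [0, 0, 1]], [56, [0, 0, 0], [0, 0, 1]], [56, [0, 0, 0], [0, 0, 0]], [56, [0, 0, 0], [0, 0, 0]]]'

```text
time_s: 1.77
eef_pos: [462.1, 101.7, 164.1]
ee_rot: [-0.0, 0.473, 0.881, -0.0]
force: [-0.6, -0.6, 0.1]
grip_width: 0.655
```

```bash
cat >> h.py <<'E'
from scipy.spatial.transform import Rotation as Rn
def pose():
    s=ctrl.sense(); q=np.array(s['ee_rot']); R=Rn.from_quat([q[1],q[2],q[3],q[0]]).as_matrix()
    print('t',round(float(s['time_s']),2),'pos',np.round(s['eef_pos'],1),'toolx',np.degrees(np.arctan2(R[1,0],R[0,0])).round(1),'tooly',np.degrees(np.arctan2(R[1,1],R[0,1])).round(1),'zdir',R[:,2].round(3),'F',np.round(s['force'],1),'M',np.round(s['wrist_torque'],2),'g',round(float(s['grip_width'])*85.4,1))
    return s,R
E
python3 - <<'E'
from h import *
s,R=pose(); print(np.round(s['joints'],2))
d,s=cap('wrist','w1'); print(d['fx'],d['cx'],d['cy'],np.round(d['tool_from_camera'],3).tolist())
cap('top','top1')
E
```

```text
t 1.77 pos [462.1 101.7 164.1] toolx 123.5 tooly 33.5 zdir [-0.  0. -1.] F [-0.6 -0.6  0.1] M [-0.03 -0.01  0.01] g 56.0
[-0.03  0.27  1.74 -0.    1.13 -0.62]
371.64829954431775 322.67063767749045 243.43336337933627 [[0.001, 0.95, 0.311, 79.292], [1.0, -0.0, -0.002, -0.343], [-0.002, 0.311, -0.95, -142.051], [0.0, 0.0, 0.0, 1.0]]
```

View pics/w1.png

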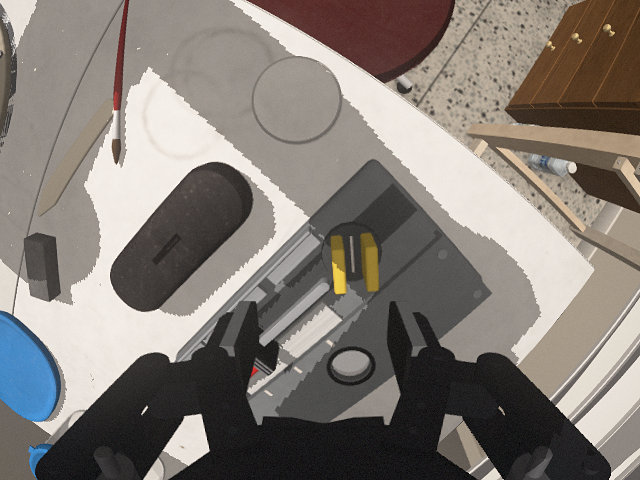

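```bash
cat >> h.py <<'E'
def wT(d):
    q=d['rot']; R=Rn.from_quat([q[1],q[2],q[3],q[0]]).as_matrix(); M=np.eye(4); M[:3,:3]=R; M[:3,3]=d['pos']; return M@d['tool_from_camera']
def wray(d,u,v):
    a=np.array([u-d['cx'],v-d['cy']]); r=np.hypot(*a); th=r/d['fx']; a=a/max(r,1e-9); c=np.array([np.sin(th)*a[0],-np.sin(th)*a[1],-np.cos(th)]); return c
def w2z(d,u,v,z):
    T=wT(d); r=T[:3,:3]@wray(d,u,v); return T[:3,3]+r*(z-T[2,3])/r[2]
def wproj(d,p):
    T=wT(d); c=T[:3,:3].T@(np.asarray(p,float)-T[:3,3]); x,y,z=c[0],-c[1],-c[2]; r=np.hypot(x,y); th=np.arctan2(r,z); return d['cx']+d['fx']*th*x/r, d['cy']+d['fx']*th*y/r
E
cat >> ov.py <<'E'
def woverlay(tag,o,yaw,hub,box,k,out,tr=0,draw=True):
    d=load(tag); x0,y0,x1,y1=box; im=cv2.resize(d['color'][y0:y1,x0:x1],None,fx=k,fy=k,interpolation=cv2.INTER_CUBIC)
    if draw:
     for q in shapes(hub,tr):
        q=np.concatenate([np.linspace(q[i],q[(i+1)%4],12) for i in range(4)])
        w=vw(q,o,yaw); p=np.array([wproj(d,a) for a in w]); p=((p+.5-[x0,y0])*k).astype(int); cv2.polylines(im,[p.reshape(-1,1,2)],True,(0,255,0),1)
    cv2.imwrite(f'pics/{out}.png',im)
E
python3 - <<'E'
from ov import *
o=(511.2,21.7);yaw=np.radians(-11.25)
woverlay('w1',o,yaw,.75,(170,150,500,400),2.4,'w1o')
woverlay('w1',o,yaw,.75,(300,190,410,310),5,'w1h',draw=False)
E
```

```text
(no output)
```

View pics/w1o.png

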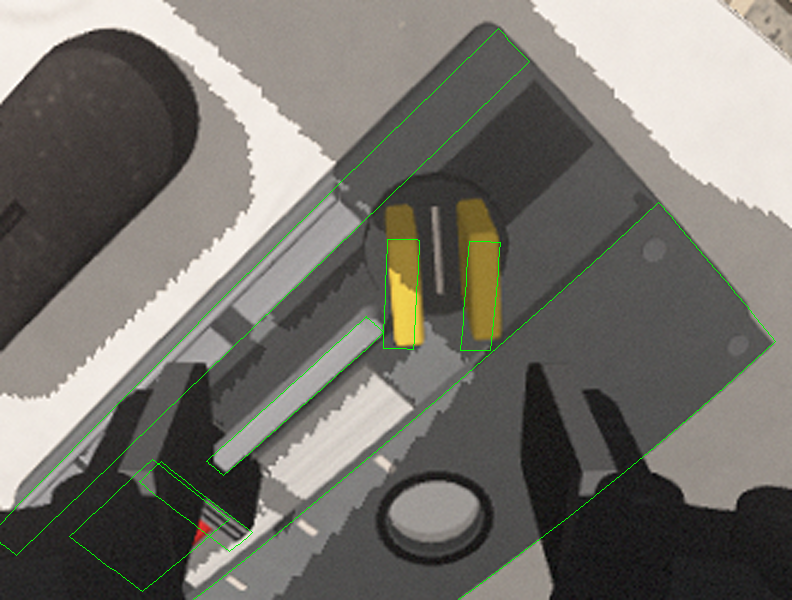

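View pics/w1h.png

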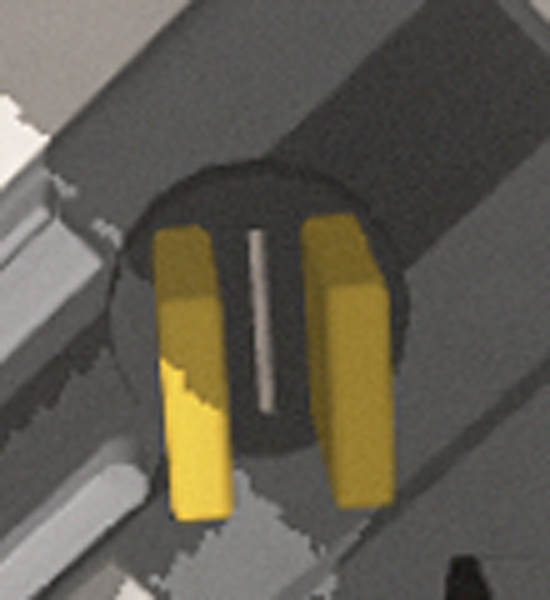

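Run:
```python
from h import *
d=load('w1')
def W(c,z,k=5,o=(300,190)): return w2z(d,c[0]/k+o[0]-.5,c[1]/k+o[1]-.5,z)[:2]
L=np.array([W(c,70) for c in [(163,298),(220,296),(232,516),(175,520)]]);R=np.array([W(c,70) for c in [(330,287),(388,287),(394,502),(340,508)]])
print(L.round(1).tolist(),R.round(1).tolist()); print('center',np.r_[L,R].mean(0))
for q in(L,R):
    for a,b in((0,3),(1,2)):
        v=q[a]-q[b]; print('dir',np.degrees(np.arctan2(v[1],v[0])).round(1),np.hypot(*v).round(1))
v=L.mean(0)-R.mean(0);print('sep',v,np.hypot(*v),np.degrees(np.arctan2(v[1],v[0])))
# cover marks etc on 2.4 crop
o=(170,150);k=2.4
for n,c,z in [('coverFL',(773,342),44),('coverNL',(658,203),44),('mark1',(383,463),44),('mark2',(307,525),44),('mark3',(236,581),44),('ribnose',(375,325),48),('ribside1',(383,318),48),('ribside2',(362,306),48)]:
    print(n,W(c,z,k,o).round(1))
```

```text
[[468.6, 103.6], [474.8, 108.1], [494.9, 82.1], [488.5, 77.2]] [[486.5, 117.4], [493.1, 121.7], [512.9, 96.4], [507.0, 91.4]]
center [490.7845528   99.73909276]
dir 127.0 33.1
dir 127.6 32.9
dir 128.3 33.0
dir 128.0 32.2
sep [-18.18799752 -13.98135064] 22.940824300879783 -142.45004939529582
coverFL [608.2 139.1]
coverNL [538.7 153.7]
mark1 [518.3  26.9]
mark2 [510.7 -11.2]
mark3 [502.8 -50.5]
ribnose [485.4  71.1]
ribside1 [486.2  74.5]
ribside2 [478.3  74.3]
```

Call:
carry_out --plan '[[56, [0, 0, 0], [0, 0, -0.7]], [56, [-9.7, 10.5, 0], [0, 0, 0]], [56, [-9.7, 10.5, 0], [0, 0, 0]], [56, [0, 0, 20], [0, 0, 0]], [56, [0, 0, 20], [0, 0, 0]], [56, [0, 0, 20], [0, 0, 0]], [56, [0, 0, 0], [0, 0, 0]], [56, [0, 0, 0], [0, 0, 0]]]'

```text
time_s: 2.53
eef_pos: [490.5, 99.1, 104.2]
ee_rot: [-0.001, 0.442, 0.897, -0.0]
force: [-0.1, -1.2, -0.1]
grip_width: 0.66
```

Run:
```python
from ov import *
pose(); cap('wrist','w2')
o=(511.2,21.7);yaw=np.radians(-11.25)
woverlay('w2',o,yaw,.85,(160,150,520,420),2.2,'w2o',draw=False)
d=load('w2'); print(wproj(d,[490.8,99.7,70]))
```

```text
t 2.53 pos [490.5  99.1 104.2] toolx 127.6 tooly 37.6 zdir [-0.002  0.    -1.   ] F [-0.1 -1.2 -0.1] M [-0.02  0.01  0.02] g 56.3
(np.float64(323.9310713322275), np.float64(282.6734019187545))
```

View pics/w2o.png

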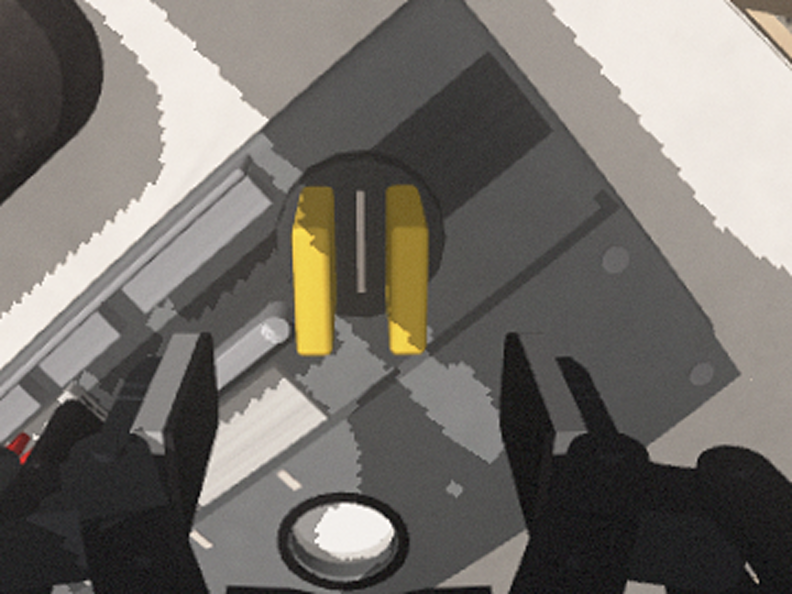

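Call:
carry_out --plan '[[56, [0, 0, 14], [0, 0, 0]], [56, [0, 0, 14], [0, 0, 0]], [56, [0, 0, 14], [0, 0, 0]], [56, [0, 0, 14], [0, 0, 0]], [56, [0, 0, 0], [0, 0, 0]], [30, [0, 0, 0], [0, 0, 0]], [30, [0, 0, 0], [0, 0, 0]], [30, [0, 0, 0], [0, 0, 0]], [30, [0, 0, 0], [0, 0, 0]], [30, [0, 0, 0], [0, 0, 0]], [30, [0, 0, 0], [0, 0, 0]]]' --grip_force 40

```text
time_s: 3.5
eef_pos: [491.4, 98.8, 50.0]
ee_rot: [0.001, 0.442, 0.897, 0.0]
force: [-2.0, -1.9, 3.9]
grip_width: 0.366
```

Run:
```python
from h import *
pose()
```

```text
t 3.5 pos [491.4  98.8  50. ] toolx 127.6 tooly 37.6 zdir [ 0.002 -0.001 -1.   ] F [-2.  -1.9  3.9] M [-0.31  0.33  0.1 ] g 31.3
```

Call:
carry_out --plan '[[30, [0, 0, 0], [0, 0, 0.5]], [30, [0, 0, 0], [0, 0, 0.7]], [30, [0, 0, 0], [0, 0, 0.7]], [30, [0, 0, 0], [0, 0, 0.7]], [30, [0, 0, 0], [0, 0, 0.7]], [30, [0, 0, 0], [0, 0, 0.7]], [30, [0, 0, 0], [0, 0, 0.7]], [30, [0, 0, 0], [0, 0, 0.7]], [30, [0, 0, 0], [0, 0, 0.7]], [30, [0, 0, 0], [0, 0, 0.7]], [30, [0, 0, 0], [0, 0, 0.7]], [30, [0, 0, 0], [0, 0, 0.65]], [30, [0, 0, 0], [0, 0, 0]], [30, [0, 0, 0], [0, 0, 0]], [30, [0, 0, 0], [0, 0, 0]]]'

```text
time_s: 4.75
eef_pos: [491.0, 98.7, 50.0]
ee_rot: [0.001, 0.774, 0.633, 0.0]
force: [-3.5, -2.5, 6.3]
grip_width: 0.366
```

Run:
```python
from ov import *
pose(); cap('wrist','w3')
woverlay('w3',0,0,.85,(160,150,520,420),2.2,'w3o',draw=False)
```

```text
t 4.75 pos [491.   98.7  50. ] toolx 78.6 tooly -11.4 zdir [ 0.001 -0.001 -1.   ] F [-3.5 -2.5  6.3] M [-0.56  0.74 -0.21] g 31.3
```

View pics/w3o.png

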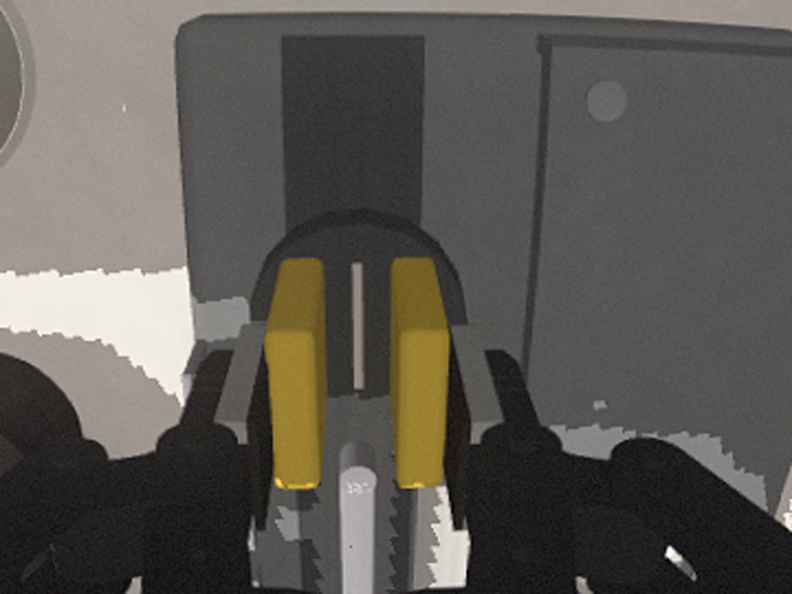

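Call:
carry_out --plan '[[56, [0, 0, 0], [0, 0, 0]], [56, [0, 0, 0], [0, 0, 0]], [56, [0, 0, 0], [0, 0, 0]], [56, [0, 0, 0], [0, 0, 0]], [56, [0, 0, -15], [0, 0, 0]], [56, [0, 0, -20], [0, 0, 0]], [56, [0, 0, -25], [0, 0, 0]], [56, [-20, 0, -10], [0, 0, 0]], [0, [-20, 0, 0], [0, 0, 0]], [0, [0, 0, 0], [0, 0, 0]], [0, [0, 0, 0], [0, 0, 0]]]'

```text
time_s: 5.72
eef_pos: [482.9, 59.5, 118.4]
ee_rot: [0.0, 0.774, 0.633, 0.0]
force: [0.2, 0.9, -0.7]
grip_width: 0.238
```

Run:
```python
from ov import *
pose(); cap('wrist','w4'); cap('top','top4')
woverlay('w4',0,0,.85,(150,30,550,330),2,'w4o',draw=False)
```

```text
t 5.72 pos [482.9  59.5 118.4] toolx 78.5 tooly -11.5 zdir [ 0.  0. -1.] F [ 0.2  0.9 -0.7] M [-0.03 -0.04  0.  ] g 20.3
```

View pics/w4o.png

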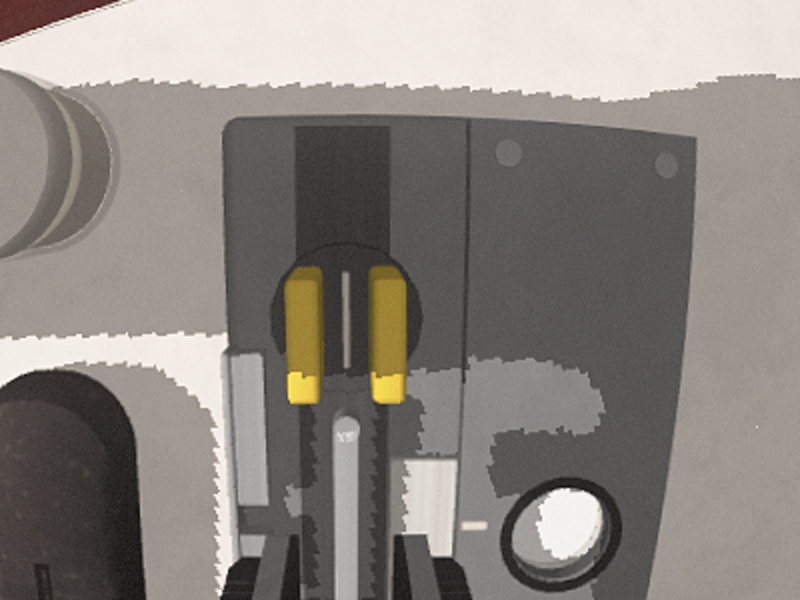

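Call:
carry_out --plan '[[0, [-20, 0, 0], [0, 0, 0]], [0, [-30, 0, 0], [0, 0, 0]], [0, [-30, 0, 0], [0, 0, 0]], [0, [-30, 0, 0], [0, 0, 0]], [0, [-25, 0, 0], [0, 0, 0]], [0, [-9, 0, 0], [0, 0, 0]], [0, [0, 0, 0], [0, 0, 0]], [0, [0, 0, 0], [0, 0, 0]]]'

```text
time_s: 6.48
eef_pos: [454.6, -80.5, 118.1]
ee_rot: [-0.0, 0.774, 0.633, 0.0]
force: [-0.1, -0.3, -0.4]
grip_width: -0.002
```

Run:
```python
from ov import *
pose(); cap('wrist','w5'); 
woverlay('w5',0,0,.85,(200,130,460,330),3,'w5o',draw=False)
d=load('w5'); print(wproj(d,[462.4,-43,48]))
```

```text
t 6.48 pos [454.6 -80.5 118.1] toolx 78.6 tooly -11.4 zdir [-0.     0.001 -1.   ] F [-0.1 -0.3 -0.4] M [ 0.04  0.02 -0.01] g -0.1
(np.float64(322.4968711766214), np.float64(197.19708378230274))
```

View pics/w5o.png

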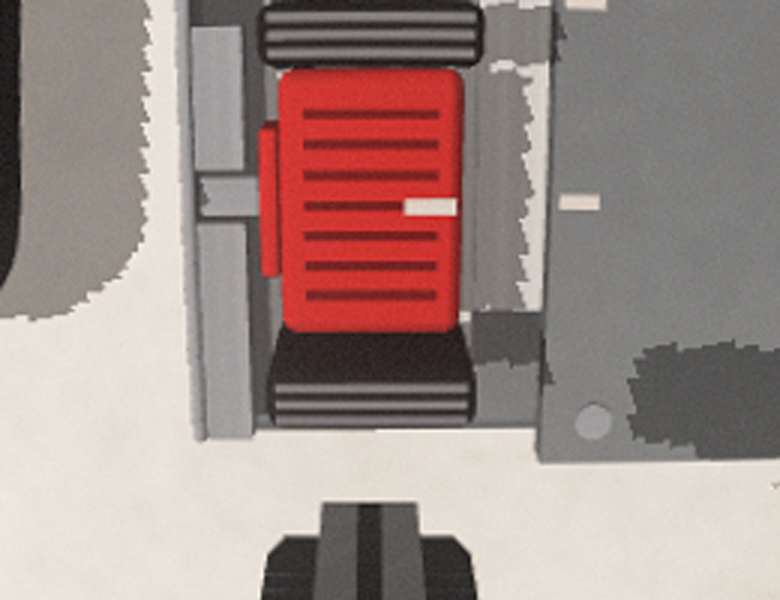

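Call:
carry_out --plan '[[0, [20, 0, 0], [0, 0, 0]], [0, [22, 0, 0], [0, 0, 0]], [0, [10, 0, 0], [0, 0, 0]], [0, [0, 0, 10], [0, 0, 0]], [0, [0, 0, 20], [0, 0, 0]], [0, [0, 0, 20], [0, 0, 0]], [0, [0, 0, 14], [0, 0, 0]], [0, [0, 0, 0], [0, 0, 0]], [0, [0, 0, 0], [0, 0, 0]]]'

```text
time_s: 7.28
eef_pos: [464.6, -29.7, 54.2]
ee_rot: [-0.0, 0.773, 0.634, -0.0]
force: [-0.3, -0.3, 1.4]
grip_width: -0.001
```

Run:
```python
from ov import *
pose(); cap('wrist','w6'); cap('scene','s6')
crop('s6',230,170,450,340,3.6,'s6c')
```

```text
t 7.28 pos [464.6 -29.7  54.2] toolx 78.7 tooly -11.3 zdir [-0.001  0.    -1.   ] F [-0.3 -0.3  1.4] M [-0.    0.02 -0.02] g -0.1
```

View pics/w6.png

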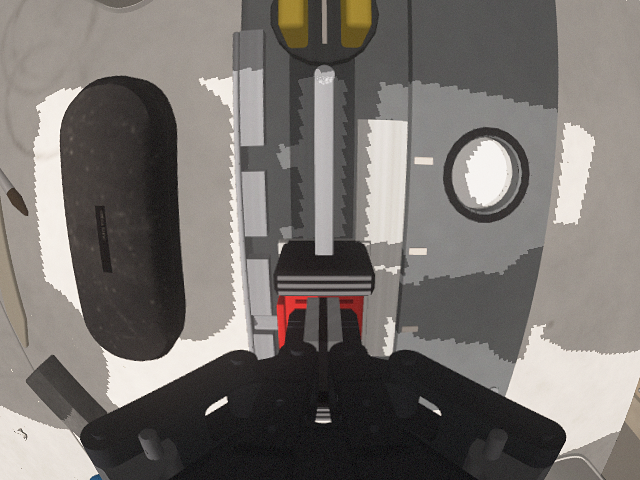

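View pics/s6c.png

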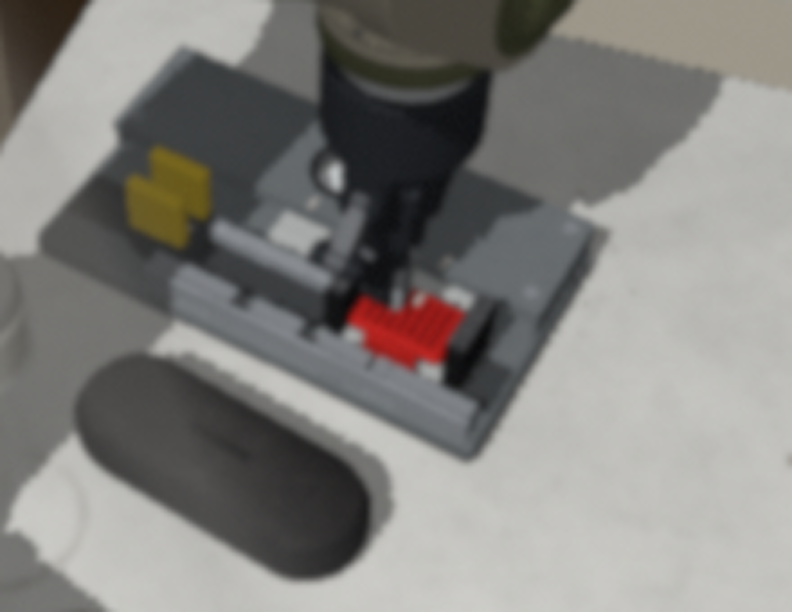

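Call:
carry_out --plan '[[0, [0, 0, 4], [0, 0, 0]], [0, [0, 0, 3], [0, 0, 0]], [0, [0, 0, 2], [0, 0, 0]], [0, [0, 0, 2], [0, 0, 0]], [0, [0, 0, 0], [0, 0, 0]], [0, [0, 0, 0], [0, 0, 0]]]'

```text
time_s: 7.88
eef_pos: [465.1, -30.4, 43.6]
ee_rot: [0.0, 0.774, 0.633, 0.0]
force: [1.8, 0.6, 3.6]
grip_width: -0.0
```

Run:
```python
from h import *
pose();ctrl.capture('top');pose()
```

```text
t 7.88 pos [465.1 -30.4  43.6] toolx 78.6 tooly -11.4 zdir [ 0.001 -0.    -1.   ] F [1.8 0.6 3.6] M [ 0.21 -0.32 -0.02] g -0.0
t 7.93 pos [465.1 -30.4  43.6] toolx 78.6 tooly -11.4 zdir [ 0.001 -0.    -1.   ] F [1.2 2.  4.3] M [ 0.24 -0.32  0.05] g -0.0
```

Call:
carry_out --plan '[[0, [0, 0, 1.5], [0, 0, 0]], [0, [0, 0, 1.5], [0, 0, 0]], [0, [0, 0, 0], [0, 0, 0]], [0, [0, 0, 0], [0, 0, 0]]]'

```text
time_s: 8.27
eef_pos: [465.0, -30.4, 40.4]
ee_rot: [0.0, 0.774, 0.633, 0.0]
force: [2.8, 0.7, 4.0]
grip_width: 0.005
```

Run:
```python
from h import *
pose();ctrl.capture('top');pose()
```

```text
t 8.27 pos [465.  -30.4  40.4] toolx 78.6 tooly -11.4 zdir [ 0.001 -0.    -1.   ] F [2.8 0.7 4. ] M [ 0.17 -0.46  0.  ] g 0.4
t 8.32 pos [465.  -30.5  40.4] toolx 78.6 tooly -11.4 zdir [ 0.001 -0.    -1.   ] F [3.4 1.1 5.6] M [ 0.15 -0.52 -0.01] g -0.3
```

Call:
carry_out --plan '[[0, [2, 0, 0], [0, 0, 0]], [0, [3, 0, 0], [0, 0, 0]], [0, [3, 0, 0], [0, 0, 0]], [0, [3, 0, 0], [0, 0, 0]], [0, [3, 0, 0], [0, 0, 0]], [0, [3, 0, 0], [0, 0, 0]], [0, [3, 0, 0], [0, 0, 0]], [0, [0, 0, 0], [0, 0, 0]], [0, [0, 0, 0], [0, 0, 0]]]'

```text
time_s: 9.07
eef_pos: [468.7, -10.3, 40.3]
ee_rot: [-0.0, 0.774, 0.634, 0.0]
force: [3.8, 0.6, 4.2]
grip_width: -0.001
```

Run:
```python
from h import *
pose();cap('wrist','w7');pose()
```

```text
t 9.07 pos [468.7 -10.3  40.3] toolx 78.6 tooly -11.4 zdir [ 0.  0. -1.] F [3.8 0.6 4.2] M [ 0.12 -0.62  0.04] g -0.1
t 9.12 pos [468.7 -10.4  40.3] toolx 78.6 tooly -11.4 zdir [ 0.  0. -1.] F [3.1 1.3 4.5] M [ 0.13 -0.64 -0.02] g 0.3
```

View pics/w7.png

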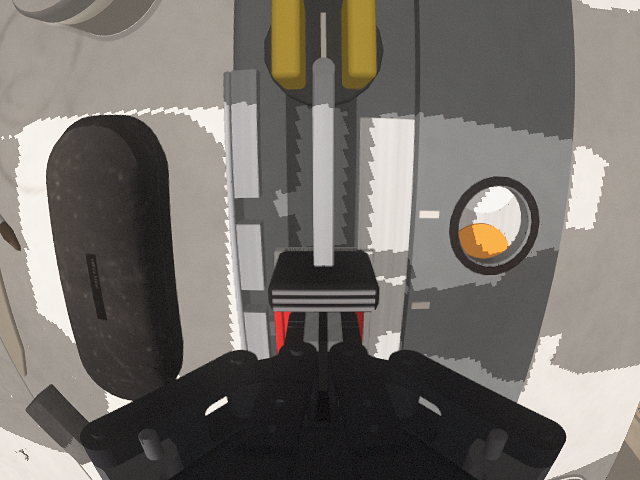

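Run:
```python
from h import *
u=np.array([np.cos(np.radians(78.7)),np.sin(np.radians(78.7))]); g0=np.array([462.5,-43.])
for t,n,b,f in (('w6',(324,67),(324,255),(324,269)),('w7',(323,60),(323,266),(323,290))):
    d=load(t); tip=(np.array(d['pos'])[:2]-g0)@u
    print(t,'nose',((w2z(d,*n,48)[:2]-g0)@u).round(1),'rib base',((w2z(d,*b,48)[:2]-g0)@u).round(1),'stop front/top edge',((w2z(d,*f,66)[:2]-g0)@u).round(1),'tcp',tip.round(1))
crop7=crop('w7',200,160,460,360,3,'w7c')
```

```text
w6 nose 116.6 rib base 39.2 stop front/top edge 40.1 tcp 13.5
w7 nose 136.7 rib base 59.5 stop front/top edge 57.6 tcp 33.3
```

View pics/w7c.png

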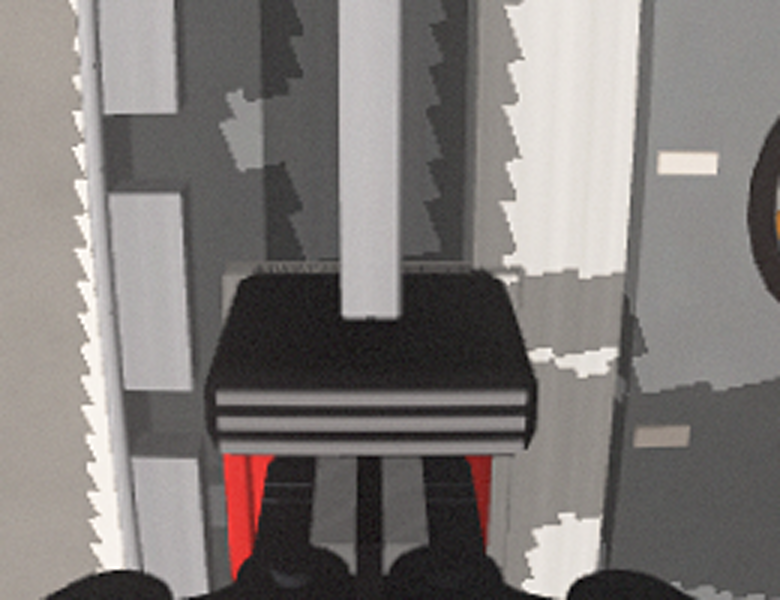

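Call:
carry_out --plan '[[0, [0, 0, -4], [0, 0, 0]], [0, [0, 0, -4], [0, 0, 0]], [0, [0, 0, -5], [0, 0, 0]], [0, [0, 0, 0], [0, 0, 0]], [0, [2, 0, 0], [0, 0, 0]], [0, [3, 0, 0], [0, 0, 0]], [0, [3, 0, 0], [0, 0, 0]], [0, [3, 0, 0], [0, 0, 0]], [0, [3, 0, 0], [0, 0, 0]], [0, [2, 0, 0], [0, 0, 0]], [0, [2, 0, 0], [0, 0, 0]], [0, [0, 0, 0], [0, 0, 0]], [0, [0, 0, 0], [0, 0, 0]]]'

```text
time_s: 10.2
eef_pos: [472.4, 7.3, 53.3]
ee_rot: [-0.0, 0.774, 0.633, 0.0]
force: [0.8, -0.2, -0.0]
grip_width: -0.001
```

Run:
```python
from h import *
pose();cap('wrist','w8');pose()
crop('w8',200,130,460,330,3,'w8c')
```

```text
t 10.2 pos [472.4   7.3  53.3] toolx 78.6 tooly -11.4 zdir [ 0.001  0.001 -1.   ] F [ 0.8 -0.2 -0. ] M [ 0.06 -0.03 -0.02] g -0.1
t 10.25 pos [472.4   7.2  53.3] toolx 78.6 tooly -11.4 zdir [ 0.001  0.    -1.   ] F [-0.2  0.4 -0.3] M [ 0.04 -0.02  0.05] g -0.1
```

View pics/w8.png

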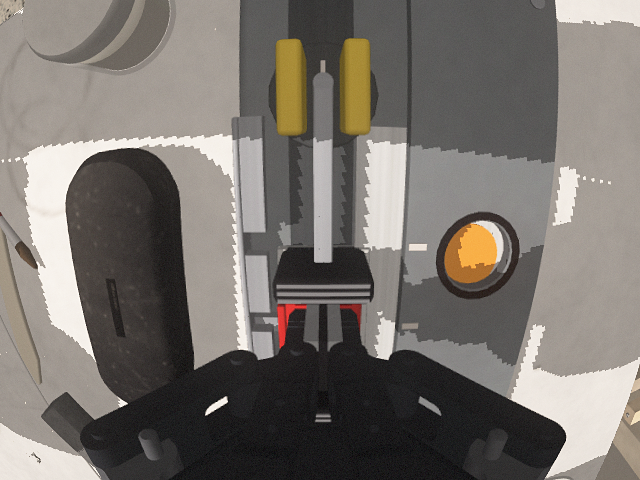

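View pics/w8c.png

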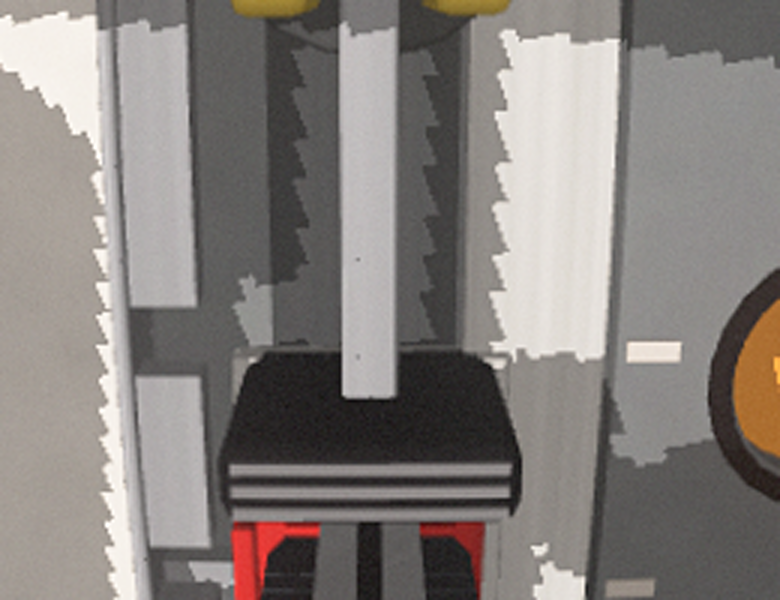

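Run:
```python
from h import *
u=np.array([np.cos(np.radians(78.7)),np.sin(np.radians(78.7))]); g0=np.array([462.5,-43.])
d=load('w8')
print(((w2z(d,322,73,48)[:2]-g0)@u),((w2z(d,322.5,262.5,48)[:2]-g0)@u),(np.array(d['pos'])[:2]-g0)@u)
```

```text
151.76275182909308 73.93984563784443 51.23317225834485
```

Call:
carry_out --plan '[[0, [2, 0, 0], [0, 0, 0]], [0, [1, 0, 0], [0, 0, 0]], [0, [1, 0, 0], [0, 0, 0]], [0, [1, 0, 0], [0, 0, 0]], [0, [0, 0, 0], [0, 0, 0]], [0, [0, 0, 0], [0, 0, 0]]]'

```text
time_s: 10.75
eef_pos: [473.3, 12.0, 53.3]
ee_rot: [-0.0, 0.774, 0.633, 0.0]
force: [0.7, -0.5, 0.4]
grip_width: 0.001
```

Run:
```python
from h import *
pose();cap('wrist','w9');pose();cap('scene','s9')
crop('w9',200,130,460,330,3,'w9c')
crop('s9',230,170,450,340,3.6,'s9c')
```

```text
t 10.75 pos [473.3  12.   53.3] toolx 78.6 tooly -11.4 zdir [ 0.  0. -1.] F [ 0.7 -0.5  0.4] M [-0.06  0.    0.02] g 0.1
t 10.8 pos [473.2  12.1  53.3] toolx 78.6 tooly -11.4 zdir [ 0.  0. -1.] F [0.  0.1 0.6] M [-0.01 -0.05  0.07] g 0.1
```

View pics/w9c.png

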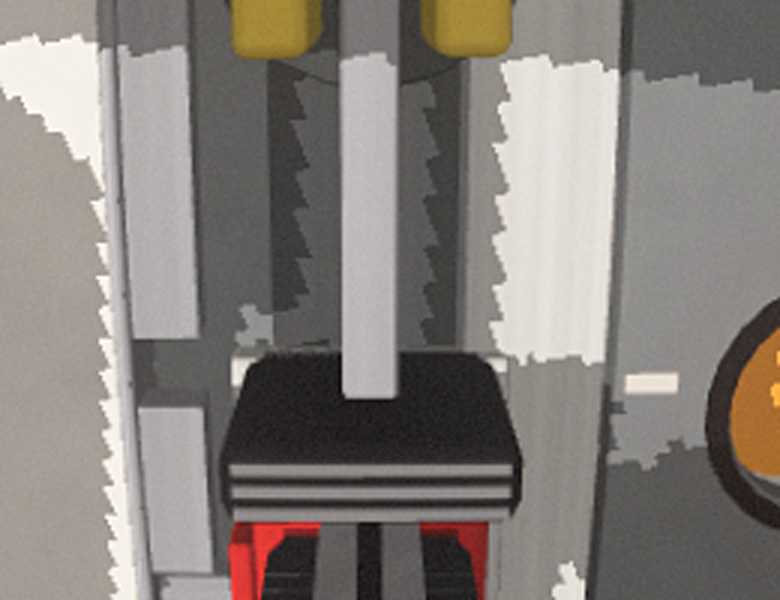

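View pics/s9c.png

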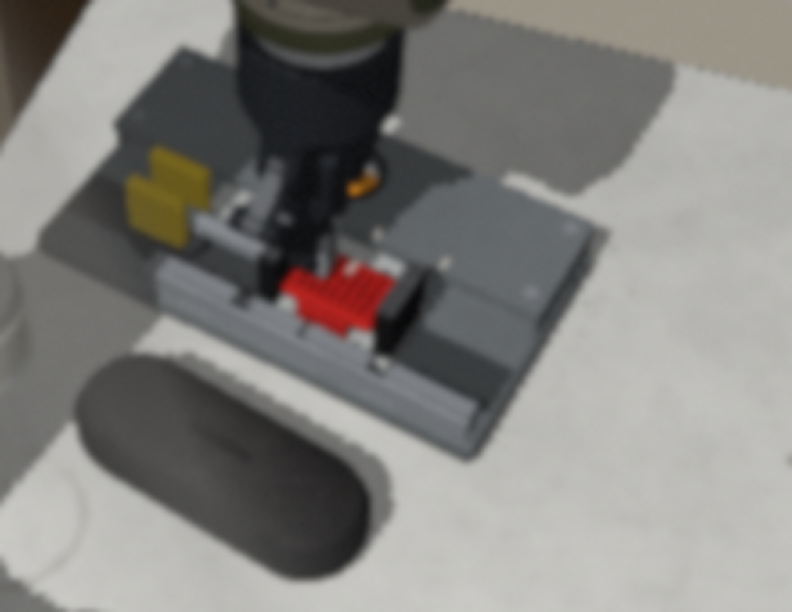

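Call:
carry_out --plan '[[0, [-3, 0, 0], [0, 0, 0]], [0, [0, 0, -12], [0, 0, 0]], [0, [0, 0, -20], [0, 0, 0]], [0, [0, 0, -20], [0, 0, 0]], [0, [0, 0, -13], [0, 0, 0]], [0, [-20, 0, 0], [0, 0, 0]], [0, [-25, 0, 0], [0, 0, 0]], [0, [-8, 0, 0], [0, 0, 0]], [0, [0, 0, 0], [0, 0, 0]], [0, [0, 0, 0], [0, 0, 0]]]'

```text
time_s: 11.68
eef_pos: [462.1, -42.9, 118.2]
ee_rot: [-0.0, 0.774, 0.633, 0.0]
force: [0.7, 0.6, 0.0]
grip_width: 0.001
```

Run:
```python
from h import *
pose();d,s=cap('wrist','w10')
crop('w10',200,130,460,330,3,'w10c')
d=load('w10'); R=d['range_z']; print(R[::1,:].shape, (R>0).mean())
u=np.array([np.cos(np.radians(78.7)),np.sin(np.radians(78.7))]); g0=np.array([462.5,-43.])
print('axis',(np.array(d['pos'])[:2]-g0)@u)
```

```text
t 11.68 pos [462.1 -42.9 118.2] toolx 78.5 tooly -11.5 zdir [-0.     0.001 -1.   ] F [0.7 0.6 0. ] M [ 0.05 -0.02 -0.04] g 0.1
(480, 640) 0.996025390625
axis 0.0072981943887551505
```

View pics/w10c.png

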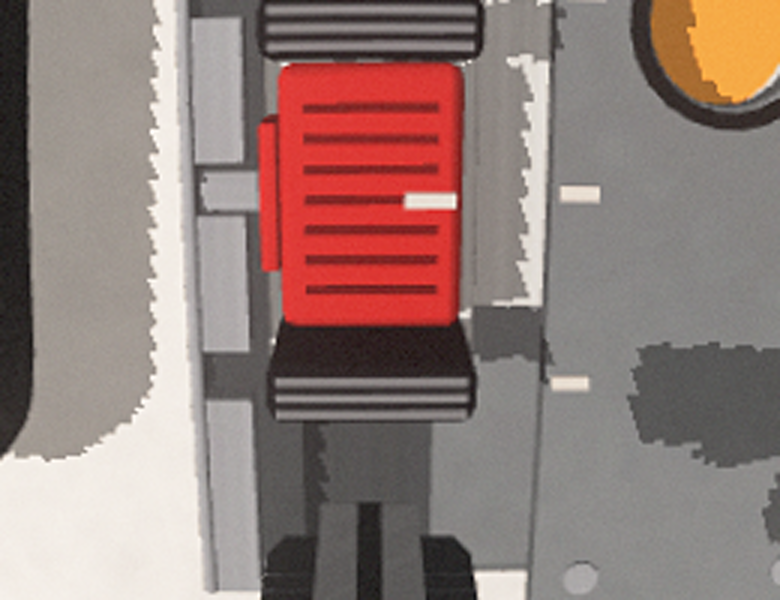

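Run:
```python
from h import *
for t,cy in (('w5',201),('w10',195)):
    d=load(t); T=wT(d)
    def zat(u,v):
        k=d['range_z'][v-2:v+3,u-2:u+3]; k=np.median(k[k>0]); r=wray(d,u,v); r=r/-r[2]*k; return (T[:3,:3]@r+T[:3,3]).round(1)
    f=lambda c:(int(c[0]/3+200),int(c[1]/3+130))
    for n,c in (('tab',(340,cy+8)),('tab2',(340,cy+70)),('tab3',(340,cy-70)),('bar',(222,cy+90)),('cover',(640,cy+60)),('stop',(370,cy-165))): print(t,n,zat(*f(c)))
cap('top','top10'); crop('top10',190,140,400,330,3.8,'top10c')
```

```text
w5 tab [456.8 -43.   47.9]
w5 tab2 [454.2 -55.4  47.7]
w5 tab3 [459.8 -28.1  47.4]
w5 bar [428.9 -57.   39.2]
w5 cover [514.3 -66.3  43.4]
w5 stop [469.1 -10.9  66. ]
w10 tab [464.5  -4.2  48.1]
w10 tab2 [461.9 -16.5  47.8]
w10 tab3 [467.6  10.7  47.4]
w10 bar [436.7 -18.1  39.2]
w10 cover [521.9 -27.5  43.5]
w10 stop [476.8  27.7  65.9]
```

View pics/top10c.png

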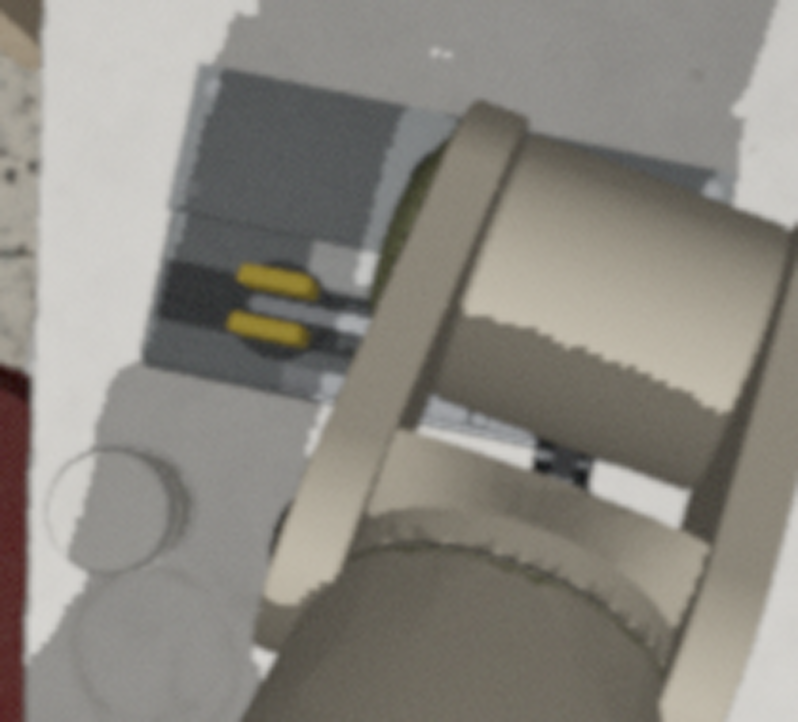

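Call:
carry_out --plan '[[0, [0, 0, -20], [0, 0, 0]], [0, [0, 0, -25], [0, 0, 0]], [0, [0, 0, -15], [0, 0, 0]], [0, [0, 0, 0], [0, 0, 0]], [0, [0, 0, 0], [0, 0, 0]]]'

```text
time_s: 12.2
eef_pos: [462.3, -42.4, 178.3]
ee_rot: [0.0, 0.773, 0.634, 0.0]
force: [0.2, -0.1, -0.7]
grip_width: -0.001
```

Run:
```python
from h import *
pose();cap('scene','s11')
a=cv2.imread('pics/scene0.png')[170:340,190:410];b=cv2.imread('pics/s11.png')[170:340,190:410]
cv2.imwrite('pics/cmp.png',cv2.resize(np.vstack([a,b]),None,fx=1.76,fy=1.76,interpolation=cv2.INTER_CUBIC))
```

```text
t 12.2 pos [462.3 -42.4 178.3] toolx 78.7 tooly -11.3 zdir [ 0.001 -0.    -1.   ] F [ 0.2 -0.1 -0.7] M [-0.01  0.02 -0.03] g -0.1
```

View pics/cmp.png

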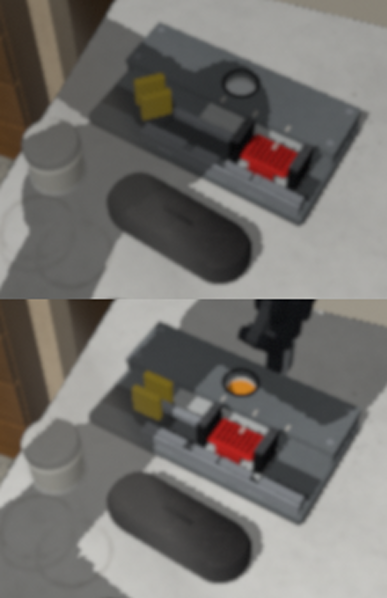

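The before and after views show the amber filter in the window. The slide is at the middle mark with the hub slot lined up on the rib. The jar and the glasses case have not moved.

```bash
python3 -c "
from rig import ctrl
print(ctrl.finish_job())"
```

```text
the job is handed in; nothing more can be done
None
```

The viewer now has the amber filter in the window, and the slide is latched in the second notch. I handed the job in at about 12 s of the 48 s allowed.

- **Hub:** I gripped the yellow hub by its cheeks and turned it about 49° clockwise. The wrist picture then showed its slot in line with the rib.
- **Slide:** I pressed the red tab about 7.5 mm down and moved the slide about 20 mm. Then I let the tab ride under the notch bar and pushed the front stop until the slide reached the next notch.

**Last checks:**
- **Latch:** The tab top measured 48.1 mm above the bench, so it is fully up. Its tooth sits in the second notch, and the white line is at the middle mark, about 0.6 mm short of exact, which is within the play.
- **Hub and rib:** The rib is inside the hub's slot.
- **Jar and glasses case:** Both look unmoved between the before and after pictures.
- **Arm:** It stands clear at z = 178 mm with forces near zero.

No check failed. The overhead and wrist cameras disagreed by about 2 mm on the hub's position and about 6° on its starting angle. I used the wrist values, and the grip confirmed them. I did not push or pull the slide to test the latch; that rests on the tab height and the pictures.

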